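Stack the second steamer tier and switch the steamer on

ROBOT

A 6-joint arm with a two-finger parallel gripper is mounted at the origin on the work surface. World frame = base frame: x ahead of the robot, y to its left, z up, the work surface at z = 0. Lengths are in m, angles in rad, forces in N, time in s.
With the tool pointing down it reaches from about 0.4 to 0.825 m from the base axis. Payload 7 kg.
Tool frame: the origin (TCP) lies between the finger pads; the fingertips stand 17 mm ahead of it and the grasp point (between the pads) lies 2 mm behind it; x points along the fingers, z is the direction in which the jaws open and shut, and the axes are right-handed (so a half turn about x gives the same grasp; the last joint's range is limited). The gripper opens to 88 mm and grips with 3 to 60 N. Pads are 19 mm wide; open, the fingers measure 130 mm over their backs; the gripper's body (78 mm by 193 mm) begins 47 mm behind the grasp point.
Start: joints at [-0.82, 0.359, 0.012, 0, -1.224, -0.288], TCP at [0.301, -0.604, 0.244] pointing down, gripper open.
Joint ranges: [-3.07, 3.07], [-1.43, 2.12], [-1.02, 1.25], [-3.03, 1.67], [-3.05, -0], [-3.03, 3.03]. Speed limits (rad/s): [2.39, 2.39, 3.01, 3.14, 3.14, 3.14].

INTERFACE

Orientations are given as [roll, pitch, yaw] about the fixed x, y, z axes, in that order (R = Rz(yaw) Ry(pitch) Rx(roll)).
In Python, from station import * gives the robot as it stands.
- The arm moves only by the tool step_arm, never from a script. Its argument "deltas" is a list of rows, each a list of 5 numbers: the shift along the tool's x, y, z in cm, then the turn about the tool's x in degrees, then the closure, from 0 (fully open) to 1 (shut). In form: [[dx, dy, dz, roll, fingers], ...]. A call has exactly 10 rows; each row is the pose to reach, as a shift and turn from the pose commanded when the call began, along the tool's axes at that moment; what a row does not reach only later rows make up. A row lasts 1/12 s, in which the tool goes at most 41.7 mm and 7.16 degrees, less where a joint would pass 70% of its speed; a pose out of reach is approached as far as the arm can. A call with a gripper value outside its range is refused whole. The fingers move at their own pace and stop on an object; "squeeze" is the grip in N (left out, the last holds). Time passes only in rows, so rows that repeat a pose let the fingers close, or fill a call up. It gives the time, the measured TCP pose, the force and the opening at its end, in the units of the state.
- get_state(): the state, without advancing time (a new reading comes with each control period).
- grab_frame(name): name is "scene" or "top" or "wrist"; returns a dict with "pixels" (384x512x3 uint8, red, green, blue), "range_z" (384x512 float32, m along the optical axis (not along the pixel's ray), 0 where there is no reading), "fx", "fy", "cx", "cy" (pixels), "view" (4x4, takes a point from world to camera coordinates); the wrist camera has in their place "hand_eye" (4x4, takes a point from camera to tool coordinates, whose origin is the TCP and whose axes are the tool frame's). Camera axes: x right, y down, z forward; pixel columns grow to the right and rows downward; lengths in m; the calibration is good to about 2 mm. A picture is of the moment at which its call begins: read the wrist's pose just before it.
- job_done(): hands the job in, once; it reports no verdict.
Trained networks look in the newest picture that a camera, given by its name, has taken for a name from the list of things; names that differ only in an ending like _2 or _b are one class to them, and where a whole thing is asked for, a point or a joint stands for the part that bears it (a point fixed in the world has none). Each returns a list of dicts, best first, with "conf" (0 to 1); they miss things now and then, are a little off and sometimes report something else, mostly with a low value. They report only what shows in the picture. A call takes as long as a camera call.
- boxes_of(thing, camera): "extent" ([left, top, right, bottom] in pixels, round what is visible of it).
- masks_of(thing, camera): "mask" (384x512 bool, what is visible of it) and "extent" ([left, top, right, bottom] in pixels, round what is visible of it).
The state is a dict: "t": time; "q": joint angles; "qd": joint speeds; "joint_efforts": joint torques, N m; "eef_pos": TCP position; "ee_rot": TCP orientation; "force": force on the tool from outside, world axes, zero at the start; "moment": the same for the moment, N m; "width": finger opening in m.
Only numpy, scipy, OpenCV 4.12 (cv2) and the standard library are available. Lean on these libraries where they do the work, as an engineer would, in place of code of your own. Each camera call takes 0.05 s, during which the arm holds its last target.

TASK

Get the empty rice steamer warming: take the loose tier off the cutting mat and set it squarely on the tier that is already on the steamer, turned end for end as needed so that it stands up on the lower tier's rim instead of nesting down into it. Let go of it, then turn the steamer's rotary handle clockwise from off all the way to on. No lid is needed yet; leave the bowl and the spoon rest alone, and keep the lower tier in its seat.

Things in the scene. Friction and masses are not known exactly. Their poses are not given: they have to be found in the camera images.
- tier: Loose steel steamer tier on the cutting mat, any yaw: open pan 60 mm high, 0.26-0.49 kg. Origin: centre of underside; x along its length, y across. Rim flange 170 (x) x 134 mm (y), 3 mm thick; mouth 148 x 112 mm inside. Bottom part, z 0 to 26 mm, is narrower: 140 x 104 mm; floor 3 mm thick. Tab at -x end. Stacked, its underside is 54 mm above the lower tier's; nested only 38 mm.
- tier_bar (a point): Centre of the tier's lifting bar, 28 mm above the underside centre (x = y = 0). The bar spans the pan along y; it is 12 mm thick (x) and 16 mm high (z = 20 to 36 mm), for pinching from above. Beside it the pan is empty to the walls, 67 mm each way at the floor.
- tier_tab (a point): On the flat thumb tab, 44 mm wide, sticking out 20 mm beyond the rim at the tier's -x end (point at x = -95, z = 60 mm). That end's rim has two notches 24 mm wide at y = +-40 mm, above two lugs 16 mm wide. With its tab above the lower tier's tab the tier nests: lugs drop into the notches. With the tabs at opposite ends it stacks: lugs stand on the rim.
- tier_notch (a point): Middle of the tier's +x end at rim height (x = 80, z = 60 mm): no tab here, one broad rim notch 52 mm wide over one lug 40 mm wide. All notches are 16 mm deep; all lugs reach out to x = +-84 mm, undersides at z = 6 mm. When stacked the lowest 6 mm of the bottom part sit inside the lower tier's mouth with 4 mm play all round.
- lower_tier: An identical loose tier (same origin, axes, tab at its -x end), 0.35 kg, seated on the steamer's deck between 4 mm high locating ribs with 3 mm play.
- steamer: Fixed steel steamer. Origin: on the counter under the centre of its deck. Deck 200 mm (x) by 150 mm (y), top at z = 45 mm, where the lower tier stands at the centre; on its -y side a console 200 x 145 mm, top at z = 95 mm, centre at y = -177.5 mm, carries the rotary handle.
- isolator (a joint): Angle of the black rotary handle on the console, rad: 0 = off stop, 1.5 = on stop; it grows clockwise seen from above, turns with a steady friction of about 0.08 N m and stays where it is left. It starts within 0.2 of off.
- isolator_grip (a point): Point on the vertical axis of the rotary handle at the height to grip its bar. The point turns with the handle: x lies along the bar. The bar is 57 mm long, 14 mm thick and reaches from 23 mm below this point to 7 mm above it, on a disc 60 mm across; the point is 126 mm above the counter. At off the bar lies along the steamer's x, at on nearly across it.
- mat: White plastic cutting mat, fixed, 340 mm (x) by 310 mm (y), 4 mm thick. Origin: centre of its underside.
- bowl: Glass bowl, 130 mm across, 60 mm high. Origin: centre of its underside. Bystander.
- spoon_rest: White ceramic spoon rest, 133 x 81 mm, 16 mm high. Origin: centre of its underside. Bystander.

How it is judged:
By the outcome, as a careful person would: the job done as asked, in the order asked, and still so for the second after the job is handed in, with the robot touching nothing.
It also fails if it takes over 59 s, if anything falls off the work surface, if the arm or the gripper's body presses on something with over 40 N, if the wrist force passes 120 N, or if a joint passes its speed limit or range.

## Working session

There is one attempt and no reset: what is moved stays moved. The work goes in short steps, Python scripts to look and compute and a tool call to move; the robot and the scene stay as the last step left them, time stands still between calls to the robot, and variables do not carry over. Pictures are saved under pics/ and viewed, and the job is handed in when it is done.

Besides the shell and the picture viewer there is one more tool, called after "Call:" by a JSON object that holds its "fn" and its "kwargs", one argument or row to a line. step_arm: Moves the arm, as the interface text tells. Its arguments: {"type":"object","properties":{"deltas":{"type":"array"},"squeeze":{"type":"number"}},"required":["deltas"]}

```bash
mkdir -p pics; ls; python3 - <<'E'
from station import *
import cv2,numpy as np
s=get_state();print(s)
for c in ["scene","top"]:
    f=grab_frame(c);cv2.imwrite(f"pics/{c}0.png",f["pixels"][:,:,::-1]);np.savez(f"{c}0.npz",**f)
    print(c,f["fx"],f["fy"],f["cx"],f["cy"],np.round(f["view"],3).tolist())
    for n in ["tier","lower_tier","tier_bar","tier_tab","tier_notch","isolator_grip","steamer","mat","bowl","spoon_rest"]:
        b=boxes_of(n,c)
        print(n,[(np.round(d["extent"]).tolist(),round(d["conf"],2)) for d in b[:3]])
E
```

```text
pics
{'t': 0.0, 'q': array([-8.19920165e-01,  3.59376800e-01,  1.10793414e-02, -3.55200436e-04,
       -1.22407879e+00, -2.88133552e-01]), 'qd': array([ 0.00014982,  0.00030709, -0.00080787,  0.0012565 , -0.00115093,
       -0.00111872]), 'joint_efforts': array([-1.03990391e-05, -5.82719350e+01,  2.93053436e+01,  6.99719712e+00,
        6.72708979e-03, -2.02061574e-04]), 'eef_pos': array([ 0.301127  , -0.60360992,  0.24263718]), 'ee_rot': array([0.07987791, 1.56918149, 2.11329588]), 'force': array([ 0.67638447, -0.25406542, -0.23068125]), 'moment': array([-0.05717235,  0.01142521,  0.03003391]), 'width': 0.08754909978517907}
scene 432.9783079165234 432.9783079165234 248.34987522373623 201.79031728562236 [[-0.661, 0.75, -0.02, 0.365], [0.476, 0.399, -0.783, -0.215], [-0.58, -0.527, -0.621, 1.622], [0.0, 0.0, 0.0, 1.0]]
tier [([284.0, 211.0, 361.0, 270.0], 0.62)]
lower_tier [([209.0, 146.0, 282.0, 193.0], 0.91)]
tier_bar [([282.0, 207.0, 360.0, 271.0], 0.63)]
tier_tab [([284.0, 209.0, 361.0, 268.0], 0.56)]
tier_notch [([284.0, 207.0, 359.0, 268.0], 0.86)]
isolator_grip [([208.0, 127.0,
[... 287 characters left out ...]
1.42541169113588 192.7722219210648 [[-0.004, -1.0, 0.006, 0.072], [-0.998, 0.004, -0.07, 0.575], [0.07, -0.007, -0.998, 1.113], [0.0, 0.0, 0.0, 1.0]]
tier [([145.0, 182.0, 229.0, 251.0], 0.88)]
lower_tier [([289.0, 202.0, 360.0, 288.0], 0.95)]
tier_bar [([147.0, 181.0, 226.0, 249.0], 0.95)]
tier_tab [([149.0, 182.0, 231.0, 250.0], 0.64)]
tier_notch [([144.0, 184.0, 227.0, 252.0], 0.67), ([108.0, 158.0, 234.0, 295.0], 0.32)]
isolator_grip [([385.0, 255.0, 407.0, 274.0], 0.64), ([149.0, 182.0, 229.0, 249.0], 0.38)]
steamer [([284.0, 195.0, 436.0, 314.0], 0.72)]
mat [([110.0, 160.0, 233.0, 294.0], 0.89)]
bowl [([238.0, 92.0, 287.0, 144.0], 0.73)]
spoon_rest [([174.0, 94.0, 218.0, 148.0], 0.67)]
```

```bash
python3 - <<'E'
import cv2
a=cv2.imread("pics/top0.png")
cv2.imwrite("pics/top0z.png",cv2.resize(a[150:330,90:450],None,fx=2.2,fy=2.2,interpolation=cv2.INTER_CUBIC))
E
```

```text
(no output)
```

View pics/top0.png

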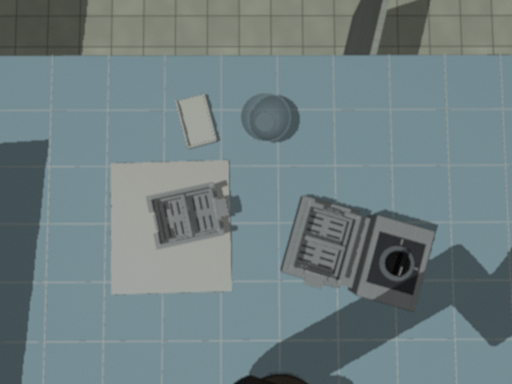

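View pics/scene0.png

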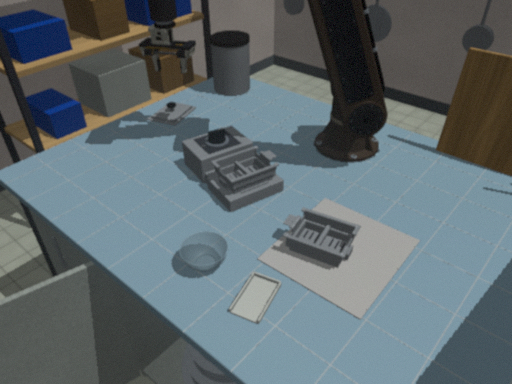

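```bash
sleep 0.1
```

```text
(no output)
```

View pics/top0z.png

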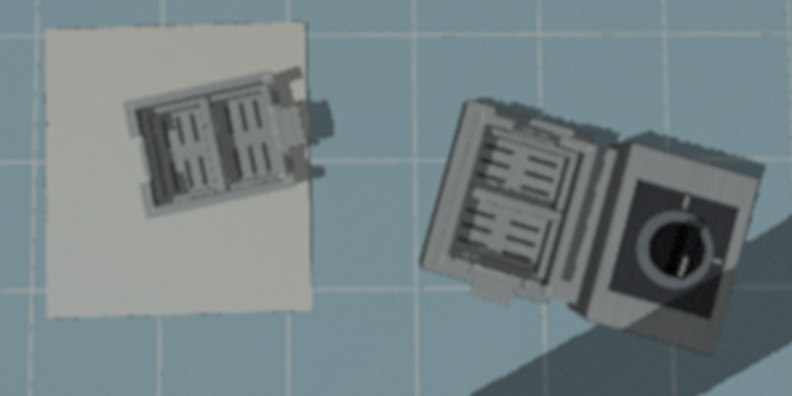

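The top view shows the loose tier on the mat at about (190,216), with its tab on the right (toward −y). The lower tier is at about (325,242), tab at the bottom (toward the robot). The handle is at about (397,263). Next I'll measure these from depth.

```bash
cat > h.py <<'E'
import numpy as np,cv2
from scipy.optimize import minimize
def cloud(f):
    z=f["range_z"];v,u=np.indices(z.shape)
    p=np.stack([(u-f["cx"])/f["fx"]*z,(v-f["cy"])/f["fy"]*z,z,np.ones_like(z)],-1)
    w=p@np.linalg.inv(f["view"]).T
    w[z<=0]=np.nan
    return w[...,:3]
def wcloud(f,T):
    z=f["range_z"];v,u=np.indices(z.shape)
    p=np.stack([(u-f["cx"])/f["fx"]*z,(v-f["cy"])/f["fy"]*z,z,np.ones_like(z)],-1)
    w=p@(T@f["hand_eye"]).T
    w[z<=0]=np.nan
    return w[...,:3]
def toolT(s):
    from scipy.spatial.transform import Rotation as R
    T=np.eye(4);T[:3,:3]=R.from_euler("xyz",s["ee_rot"]).as_matrix();T[:3,3]=s["eef_pos"];return T
E
python3 - <<'E'
import numpy as np,cv2
from h import *
f=dict(np.load("top0.npz"));w=cloud(f)
for nm,(l,t,r,b),hs in [("tier",(140,175,240,258),(0.055,0.075)),("lower",(280,190,375,295),(0.098,0.115))]:
    p=w[t:b,l:r].reshape(-1,3);p=p[~np.isnan(p[:,0])]
    print(nm,np.histogram(p[:,2],bins=np.arange(-.01,.14,.01)))
    q=p[(p[:,2]>hs[0])&(p[:,2]<hs[1])]
    print(len(q),np.median(q[:,2]),cv2.minAreaRect(q[:,:2].astype(np.float32)))
p=w[225:310,345:440].reshape(-1,3);p=p[~np.isnan(p[:,0])]
print(np.histogram(p[:,2],bins=np.arange(-.01,.15,.01)))
q=p[(p[:,2]>.086)&(p[:,2]<.101)];print("console",np.median(q[:,2]),cv2.minAreaRect(q[:,:2].astype(np.float32)))
q=p[(p[:,2]>.12)&(p[:,2]<.145)];print("handle",len(q),np.median(q[:,2]),cv2.minAreaRect(q[:,:2].astype(np.float32)))
z=w[...,2]
cv2.imwrite("pics/hz.png",cv2.resize(np.clip(np.nan_to_num(z[150:330,90:450])*1800,0,255).astype(np.uint8),None,fx=2.2,fy=2.2,interpolation=cv2.INTER_NEAREST))
E
```

```text
tier (array([ 335, 5540,  343,   93,  656,  219,   75, 1002,    5,    0,    0,
          0,    0,    0,    0]), array([-0.01,  0.  ,  0.01,  0.02,  0.03,  0.04,  0.05,  0.06,  0.07,
        0.08,  0.09,  0.1 ,  0.11,  0.12,  0.13,  0.14]))
1041 0.06455933423877513 ((0.5207029581069946, 0.2241848260164261), (0.13407595455646515, 0.19154639542102814), 12.053401947021484)
lower (array([1085, 1857,   36,   33,  112, 2919,  672,  156,  725,  384,  810,
       1139,   10,    0,    0]), array([-0.01,  0.  ,  0.01,  0.02,  0.03,  0.04,  0.05,  0.06,  0.07,
        0.08,  0.09,  0.1 ,  0.11,  0.12,  0.13,  0.14]))
1254 0.10527930360069038 ((0.4306255280971527, -0.1363336145877838), (0.21287819743156433, 0.19112014770507812), 73.16022491455078)
(array([ 686, 1156,    2,    3,   58,  591,   80,   84,  144,  126, 3907,
        858,  137,   36,  116]), array([-0.01,  0.  ,  0.01,  0.02,  0.03,  0.04,  0.05,  0.06,  0.07,
        0.08,  0.09,  0.1 ,  0.11,  0.12,  0.13,  0.14]))
console 0.0960271937577929 ((0.4093928933143616, -0.24900662899017334), (0.19552162289619446, 0.1996573656797409), 73.99730682373047)
handle 209 0.13843017187527185 ((0.403372585773468, -0.27194100618362427), (0.01417437382042408, 0.05648142099380493), 69.5653076171875)
```

View pics/hz.png

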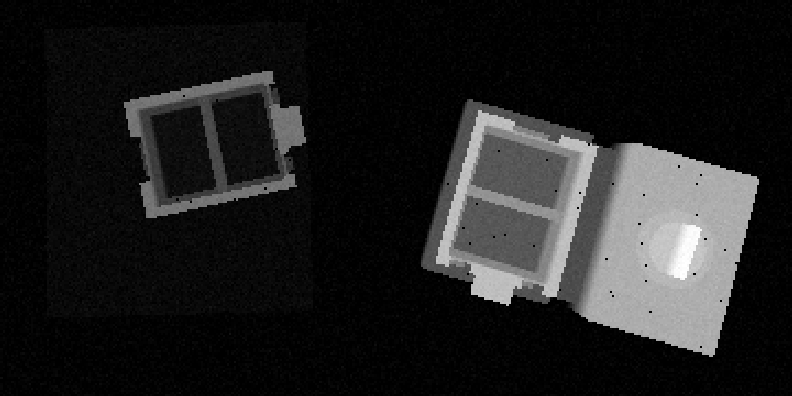

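```bash
python3 - <<'E'
import numpy as np,cv2
from h import *
f=dict(np.load("top0.npz"));f["range_z"]=cv2.medianBlur(f["range_z"],3);w=cloud(f)
def show(nm,box,lo,hi,r=None):
    l,t,rr,b=box;m=np.zeros(w.shape[:2],np.uint8);m[t:b,l:rr]=1
    m&=((w[...,2]>lo)&(w[...,2]<hi)).astype(np.uint8)
    n,lab,st,_=cv2.connectedComponentsWithStats(m,connectivity=8)
    k=1+np.argmax(st[1:,4]);q=w[lab==k]
    c,s,a=cv2.minAreaRect(q[:,:2].astype(np.float32));print(nm,len(q),np.round(np.median(q[:,2]),4),np.round(c,4),np.round(s,4),round(a,2))
    return q
show("tier",(140,175,240,258),.053,.075)
show("tierbar",(160,185,220,245),.032,.047)
q=show("low",(280,190,375,300),.098,.118)
for k in (.1,.101,.102): show("low",(280,190,375,300),k,.118)
show("lowbar",(285,190,375,300),.07,.091)
show("handle",(345,225,440,310),.122,.15)
show("console",(345,215,445,318),.086,.11)
show("mat",(100,150,245,300),.002,.01)
show("disc",(345,225,440,310),.1015,.118)
m=w[260:290,120:220,2];print("mat z",np.median(m))
E
```

```text
tier 406 0.0638 [0.5758 0.2486] [0.0399 0.1718] 21.52
tierbar 575 0.0359 [0.5196 0.23  ] [0.1123 0.1575] 12.01
low 453 0.1052 [ 0.4366 -0.159 ] [0.0402 0.1711] 82.32
low 436 0.1052 [ 0.4366 -0.159 ] [0.0402 0.1711] 82.32
low 430 0.1052 [ 0.4366 -0.159 ] [0.0402 0.1711] 82.32
low 425 0.1053 [ 0.4366 -0.159 ] [0.0402 0.1711] 82.32
lowbar 978 0.076 [ 0.4507 -0.1035] [0.1098 0.1714] 73.18
handle 196 0.1388 [ 0.4032 -0.2726] [0.0142 0.0564] 70.3
console 4845 0.0961 [ 0.4029 -0.2732] [0.1471 0.2006] 73.68
mat 12187 0.0047 [0.4941 0.2822] [0.3662 0.3336] 0.73
disc 584 0.1067 [ 0.4038 -0.2711] [0.0762 0.0772] 78.34
mat z 0.004786610711523975
```

```bash
cat >> h.py <<'E'
def sbox(x,y,x0,x1,y0,y1,s=.0015):
    g=lambda d:1/(1+np.exp(-np.clip(d/s,-40,40)))
    return g(x-x0)*g(x1-x)*g(y-y0)*g(y1-y)
def model(x,y):
    m=sbox(x,y,-.085,.085,-.067,.067)*(1-sbox(x,y,-.074,.074,-.056,.056))
    for a in (-.04,.04): m=m*(1-sbox(x,y,-.087,-.069,a-.012,a+.012))
    m=m*(1-sbox(x,y,.069,.087,-.026,.026))
    return np.maximum(m,sbox(x,y,-.105,-.08,-.022,.022))
def fit(f,M,h,g,band=.012,R=.13):
    """M cam->world, h rim top height, g=(x,y,yaw deg) guess"""
    z=cv2.medianBlur(f["range_z"],3);v,u=np.indices(z.shape)
    d=np.stack([(u-f["cx"])/f["fx"],(v-f["cy"])/f["fy"],np.ones_like(z)],-1)@M[:3,:3].T
    o=M[:3,3];W=o+d*z[...,None];P=o+d*((h-o[2])/d[...,2])[...,None]
    sel=(np.hypot(P[...,0]-g[0],P[...,1]-g[1])<R)&(z>0)
    lab=(abs(W[...,2]-h)<band)[sel].astype(float);px=P[...,0][sel];py=P[...,1][sel]
    wt=(d[...,2]**0)[sel]
    def loc(p):
        c,s=np.cos(np.radians(p[2])),np.sin(np.radians(p[2]));return c*(px-p[0])+s*(py-p[1]),-s*(px-p[0])+c*(py-p[1])
    # ignore far pixels outside the footprint of guess
    x,y=loc(g);k=(x>-.125)&(x<.105)&(abs(y)<.08);px,py,lab=px[k],py[k],lab[k]
    best=None
    for dyaw in (-2,0,2):
        r=minimize(lambda p:np.mean((model(*loc((p[0]/100,p[1]/100,p[2])))-lab)**2),[g[0]*100,g[1]*100,g[2]+dyaw],method="Nelder-Mead",options=dict(xatol=1e-3,fatol=1e-7,initial_simplex=None))
        if best is None or r.fun<best.fun: best=r
    return np.array([best.x[0]/100,best.x[1]/100,best.x[2]]),best.fun
E
python3 - <<'E'
from h import *
for n in ("top","scene"):
    f=dict(np.load(n+"0.npz"));M=np.linalg.inv(f["view"])
    print(n,fit(f,M,.064,(.5186,.234,102)), "tier flipped",fit(f,M,.064,(.5186,.234,-78)))
    print(n,fit(f,M,.105,(.44,-.13,-16)), "low flipped",fit(f,M,.105,(.44,-.13,164)))
E
```

```text
top (array([  0.51843649,   0.23349869, 102.04946819]), np.float64(0.019160939712015806)) tier flipped (array([  0.51839401,   0.23357059, -78.00517024]), np.float64(0.10983677836013798))
top (array([ 0.2881532 , -0.11513083, -8.56432897]), np.float64(0.14731888608391566)) low flipped (array([ 3.08358224e-01, -1.56469839e-01,  1.90847404e+02]), np.float64(0.15706192792574242))
scene (array([  0.52062536,   0.23499882, 101.73668403]), np.float64(0.0757866816007748)) tier flipped (array([  0.52087311,   0.23480691, -78.02458041]), np.float64(0.16212231526364945))
scene (array([  0.44220183,  -0.13661842, -16.28769112]), np.float64(0.28747816144333044)) low flipped (array([ 4.22220983e-01, -1.36769621e-01,  1.63737507e+02]), np.float64(0.25833084727423616))
```

```bash
python3 - <<'E'
from h import *
for n in ("top","scene"):
    f=dict(np.load(n+"0.npz"));M=np.linalg.inv(f["view"])
    b=.008
    print(n,fit(f,M,.105,(.452,-.103,-16),b,.13), "low flipped",fit(f,M,.105,(.452,-.103,164),b,.13))
E
```

```text
top (array([  0.45195869,  -0.10155589, -16.7918251 ]), np.float64(0.019113279438685796)) low flipped (array([ 4.51788343e-01, -1.01475779e-01,  1.63126900e+02]), np.float64(0.10896922544473303))
scene (array([  0.45267188,  -0.10088048, -16.54853087]), np.float64(0.07229618641109657)) low flipped (array([ 4.52916060e-01, -1.00810936e-01,  1.63274402e+02]), np.float64(0.1585145041454611))
```

```bash
cat >> h.py <<'E'
def plan(x,y,z,head):
    from station import get_state
    s=get_state();T=toolT(s);R=T[:3,:3]
    h=np.degrees(np.arctan2(R[1,2],R[0,2]));roll=-((head-h+180)%360-180)
    d=R.T@(np.array([x,y,z])-T[:3,3])*100
    print("t",round(s["t"],2),"pos",np.round(T[:3,3],4),"head",round(h,2),"tilt",np.round(R[:2,0],4),"q",np.round(s["q"],2),"F",np.round(s["force"],1),"w",round(s["width"],4))
    print("DELTA cm",np.round(d,2),"roll deg",round(roll,2))
E
python3 -c "
from h import *
plan(.5185,.2335,.2,102.05)"
```

```text
t 1.1 pos [ 0.3013 -0.604   0.2436] head 116.52 tilt [ 0. -0.] q [-0.82  0.36  0.01 -0.   -1.22 -0.29] F [1.7 1.1 0.3] w 0.0879
DELTA cm [  4.36 -56.82  65.25] roll deg 14.47
```

Call:
{"fn": "step_arm", "kwargs": {
  "deltas": [
    [0, -2, 2.3, 0, 0.3],
    [0, -4.5, 5.2, 0, 0.5],
    [0, -7.2, 8.2, 0, 0.5],
    [0, -9.8, 11.3, 0, 0.5],
    [0, -12.5, 14.3, 0, 0.5],
    [0, -15.2, 17.4, 0, 0.5],
    [0, -17.8, 20.5, 0, 0.5],
    [0, -20.5, 23.5, 0, 0.5],
    [0, -23.1, 26.6, 0, 0.5],
    [0, -25.8, 29.6, 0, 0.5]
  ],
  "squeeze": 30
}}

```text
t: 1.93
eef_pos: [0.3999, -0.2222, 0.2439]
ee_rot: [-2.121, 1.57, -0.088]
force: [1.9, -0.2, -0.4]
width: 0.0438
```

```bash
python3 -c "
from h import *
plan(.5185,.2335,.2,102.05)"
```

```text
t 1.93 pos [ 0.3999 -0.2222  0.2439] head 116.5 tilt [ 0.001  -0.0001] q [-0.07 -0.01 -0.44  0.   -1.13 -1.03] F [ 1.9 -0.2 -0.4] w 0.0438
DELTA cm [  4.4  -30.94  35.49] roll deg 14.45
```

Call:
{"fn": "step_arm", "kwargs": {
  "deltas": [
    [0, -2.7, 3.1, 1.5, 0.5],
    [0, -5.4, 6.2, 3, 0.5],
    [0, -8, 9.2, 4.5, 0.5],
    [0, -10.7, 12.3, 6, 0.5],
    [0, -13.4, 15.4, 7.5, 0.5],
    [0, -16, 18.4, 9, 0.5],
    [0, -18.7, 21.5, 10.5, 0.5],
    [0, -21.4, 24.6, 12, 0.5],
    [0, -24, 27.6, 13.5, 0.5],
    [0, -26.7, 30.6, 14.45, 0.5]
  ]
}}

```text
t: 2.77
eef_pos: [0.5023, 0.1713, 0.244]
ee_rot: [-1.128, 1.57, 0.653]
force: [1.0, -0.4, -0.8]
width: 0.0438
```

```bash
python3 -c "
from h import *
plan(.5185,.2335,.2,102.05)"
```

```text
t 2.77 pos [0.5023 0.1713 0.244 ] head 102.02 tilt [0.0007 0.0006] q [ 0.7   0.12 -0.3   0.   -1.15 -2.06] F [ 1.  -0.4 -0.8] w 0.0438
DELTA cm [ 4.4  -2.88  5.75] roll deg -0.03
```

Call:
{"fn": "step_arm", "kwargs": {
  "deltas": [
    [0.5, -1, 2, 0, 0.5],
    [1.5, -2, 4, 0, 0.5],
    [3, -2.88, 5.75, 0, 0.5],
    [4.4, -2.88, 5.75, 0, 0.5],
    [4.4, -2.88, 5.75, 0, 0.5],
    [4.4, -2.88, 5.75, 0, 0.5],
    [4.4, -2.88, 5.75, 0, 0.5],
    [4.4, -2.88, 5.75, 0, 0.5],
    [4.4, -2.88, 5.75, 0, 0.5],
    [4.4, -2.88, 5.75, 0, 0.5]
  ]
}}

```text
t: 3.6
eef_pos: [0.5188, 0.2311, 0.2005]
ee_rot: [-1.069, 1.569, 0.711]
force: [0.3, -0.7, 0.6]
width: 0.0441
```

```bash
python3 - <<'E'
from h import *
from station import *
s=get_state();T=toolT(s);f=grab_frame("wrist");np.savez("w1.npz",**f)
cv2.imwrite("pics/w1.png",f["pixels"][:,:,::-1])
for b in (.008,.012): print(fit(f,T@f["hand_eye"],.064,(.5185,.2335,102.05),b))
plan(.5185,.2335,.1,102.05)
E
```

```text
(array([  0.51894826,   0.23446762, 101.93441607]), np.float64(0.04089910648037122))
(array([  0.51891471,   0.23442034, 101.93564534]), np.float64(0.04564459907822262))
t 3.65 pos [0.5187 0.2311 0.2003] head 102.04 tilt [0.001  0.0009] q [ 0.76  0.22 -0.29  0.   -1.06 -2.12] F [-0.8  0.3 -0.7] w 0.0439
DELTA cm [10.03 -0.02  0.23] roll deg -0.01
```

View pics/w1.png

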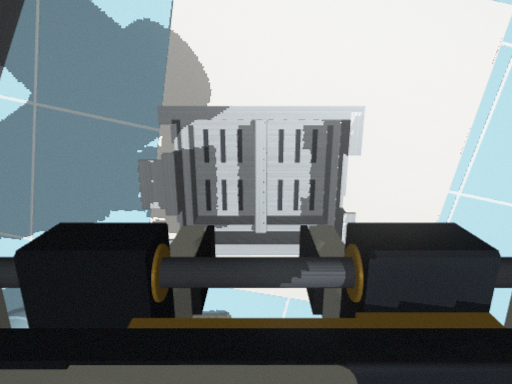

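The wrist view shows the tier squarely below the fingers: bar at column 260, tab at left (150,185). The wrist and top measurements agree within 1 mm, so I'm descending.

Call:
{"fn": "step_arm", "kwargs": {
  "deltas": [
    [2, 0, 0.25, 0, 0.5],
    [4.5, 0, 0.25, 0, 0.5],
    [7, 0, 0.25, 0, 0.5],
    [9.5, 0, 0.25, 0, 0.5],
    [12, 0, 0.25, 0, 0.5],
    [14, 0, 0.25, 0, 0.5],
    [15.5, 0, 0.25, 0, 0.5],
    [16.5, 0, 0.25, 0, 0.5],
    [16.9, 0, 0.25, 0, 0.5],
    [16.9, 0, 0.25, 0, 0.5]
  ]
}}

```text
t: 4.48
eef_pos: [0.5178, 0.2335, 0.0301]
ee_rot: [2.147, 1.57, -2.355]
force: [-0.1, -0.5, 0.5]
width: 0.0438
```

```bash
python3 -c "
from h import *
plan(.5187,.234,.031,102)"
```

```text
t 4.48 pos [0.5178 0.2335 0.0301] head 102.06 tilt [-0.0008 -0.0008] q [ 0.77  0.41 -0.47  0.   -0.69 -2.13] F [-0.1 -0.5  0.5] w 0.0438
DELTA cm [-0.09 -0.09  0.03] roll deg 0.06
```

Call:
{"fn": "step_arm", "kwargs": {
  "deltas": [
    [0, 0, 0.05, 0, 0.7],
    [0, 0, 0.05, 0, 0.9],
    [0, 0, 0.05, 0, 1],
    [0, 0, 0.05, 0, 1],
    [0, 0, 0.05, 0, 1],
    [0, 0, 0.05, 0, 1],
    [0, 0, 0.05, 0, 1],
    [-0.5, 0, 0.05, 0, 1],
    [-1.5, 0, 0.05, 0, 1],
    [-2.5, 0, 0.05, 0, 1]
  ],
  "squeeze": 40
}}

```text
t: 5.32
eef_pos: [0.5174, 0.2339, 0.0558]
ee_rot: [2.045, 1.569, -2.457]
force: [0.1, 0.5, -2.7]
width: 0.0117
```

```bash
python3 -c "
from h import *
plan(.5187,.234,.2,102)"
```

```text
t 5.32 pos [0.5174 0.2339 0.0558] head 102.06 tilt [-0.0013 -0.001 ] q [ 0.77  0.38 -0.45 -0.   -0.74 -2.13] F [ 0.1  0.5 -2.7] w 0.0117
DELTA cm [-14.42  -0.11  -0.02] roll deg 0.06
```

Call:
{"fn": "step_arm", "kwargs": {
  "deltas": [
    [-2.5, 0, 0, 0, 1],
    [-5.5, 0, 0, 0, 1],
    [-8.5, 0.3, -0.6, -2, 1],
    [-11.5, 1, -2, -6, 1],
    [-14, 2.2, -4.8, -12, 1],
    [-16, 3.4, -8, -18, 1],
    [-17, 4.7, -11, -24, 1],
    [-17, 6, -14, -30, 1],
    [-17, 7.3, -17, -36, 1],
    [-17, 8.5, -20, -42, 1]
  ]
}}

```text
t: 6.15
eef_pos: [0.4755, 0.0195, 0.2269]
ee_rot: [-1.905, 1.569, 0.615]
force: [0.7, 0.5, -3.4]
width: 0.0118
```

```bash
python3 -c "
from h import *
plan(.452,-.1013,.225,163.2)"
```

```text
t 6.15 pos [0.4755 0.0195 0.2269] head 144.38 tilt [0.0014 0.001 ] q [ 0.46  0.04 -0.44 -0.   -1.09 -1.08] F [ 0.7  0.5 -3.4] w 0.0118
DELTA cm [ 0.17 11.19 -5.12] roll deg -18.82
```

Call:
{"fn": "step_arm", "kwargs": {
  "deltas": [
    [0, 1.8, -0.8, -3.5, 1],
    [0, 4, -1.8, -7.5, 1],
    [0, 6, -2.8, -11.5, 1],
    [0, 8, -3.7, -15, 1],
    [0, 10, -4.6, -18, 1],
    [0, 11.2, -5.1, -18.8, 1],
    [0, 11.2, -5.1, -18.8, 1],
    [0, 11.2, -5.1, -18.8, 1],
    [0, 11.2, -5.1, -18.8, 1],
    [0, 11.2, -5.1, -18.8, 1]
  ]
}}

```text
t: 6.98
eef_pos: [0.4522, -0.0992, 0.2259]
ee_rot: [-2.397, 1.57, 0.446]
force: [-0.2, 1.1, -2.6]
width: 0.0119
```

```bash
python3 - <<'E'
from h import *
from station import *
s=get_state();T=toolT(s);f=grab_frame("wrist");np.savez("w2.npz",**f);cv2.imwrite("pics/w2.png",f["pixels"][:,:,::-1])
h=T[2,3]+.002-.028+.06
print(h,fit(f,T@f["hand_eye"],h,(.452,-.101,163.2),.008))
g=grab_frame("top");np.savez("top2.npz",**g);cv2.imwrite("pics/top2.png",g["pixels"][:,:,::-1])
for b in (.008,.012): print(fit(g,np.linalg.inv(g["view"]),h,(.452,-.101,163.2),b))
plan(.452,-.1013,.125,163.2)
E
```

```text
0.2598879778620093 (array([ 4.55617081e-01, -9.87004302e-02,  1.62570746e+02]), np.float64(0.046537401368818926))
(array([  0.77650421,  -0.13125923, 102.10283124]), np.float64(0.03577052868391451))
(array([  0.77650421,  -0.13125923, 102.10283124]), np.float64(0.0358830146231721))
t 7.08 pos [ 0.4522 -0.0991  0.2257] head 162.91 tilt [0.0001 0.0001] q [ 0.21  0.02 -0.46 -0.   -1.09 -0.51] F [-0.1  0.5 -3.2] w 0.0117
DELTA cm [10.07  0.22 -0.04] roll deg -0.29
```

View pics/w2.png

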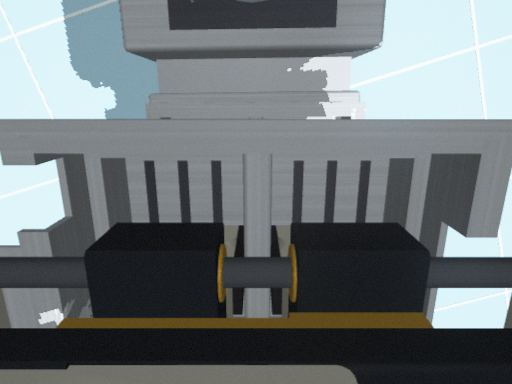

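View pics/top2.png

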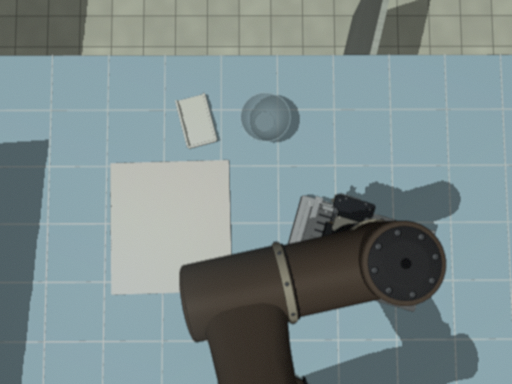

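The wrist picture shows the held tier, its bar centred between the jaws at column 258, with the broad notch on the right. The top view is blocked by the arm. I'll descend to just above the rim and trim the position there.

Call:
{"fn": "step_arm", "kwargs": {
  "deltas": [
    [1, 0.3, 0, -0.4, 1],
    [2.5, 0.3, 0, -0.4, 1],
    [4, 0.3, 0, -0.4, 1],
    [5.5, 0.3, 0, -0.4, 1],
    [7, 0.3, 0, -0.4, 1],
    [8, 0.3, 0, -0.4, 1],
    [8.6, 0.3, 0, -0.4, 1],
    [8.8, 0.3, 0, -0.4, 1],
    [8.8, 0.3, 0, -0.4, 1],
    [8.8, 0.3, 0, -0.4, 1]
  ]
}}

```text
t: 7.92
eef_pos: [0.4516, -0.1025, 0.1379]
ee_rot: [-3.036, 1.57, -0.186]
force: [0.4, 0.4, -3.4]
width: 0.0115
```

```bash
python3 - <<'E'
from h import *
from station import *
f=grab_frame("wrist");np.savez("w3.npz",**f);cv2.imwrite("pics/w3.png",f["pixels"][:,:,::-1])
g=grab_frame("scene");np.savez("sc3.npz",**g);a=g["pixels"][100:240,160:330,::-1];cv2.imwrite("pics/sc3.png",cv2.resize(a,None,fx=4,fy=4,interpolation=cv2.INTER_CUBIC))
plan(.4518,-.1024,.125,163.3)
E
```

```text
t 8.02 pos [ 0.4517 -0.1025  0.1382] head 163.28 tilt [0.0012 0.0001] q [ 0.2   0.11 -0.59  0.   -0.87 -0.5 ] F [ 0.3  0.3 -2.9] w 0.0116
DELTA cm [ 1.32 -0.01 -0.  ] roll deg -0.02
```

View pics/sc3.png

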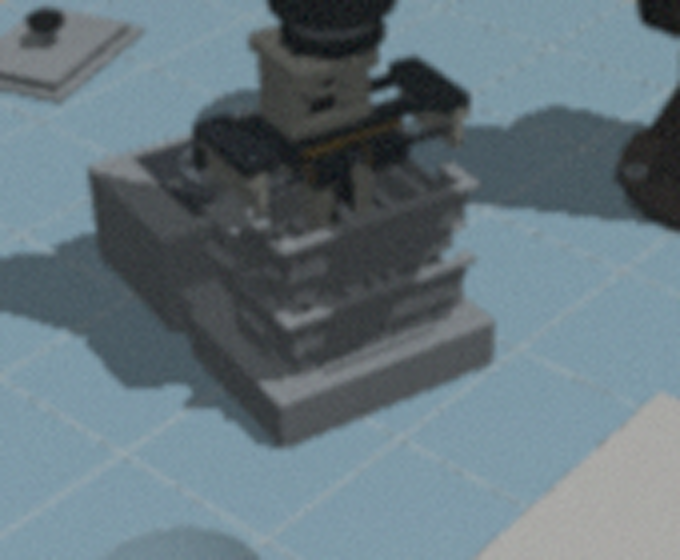

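View pics/w3.png

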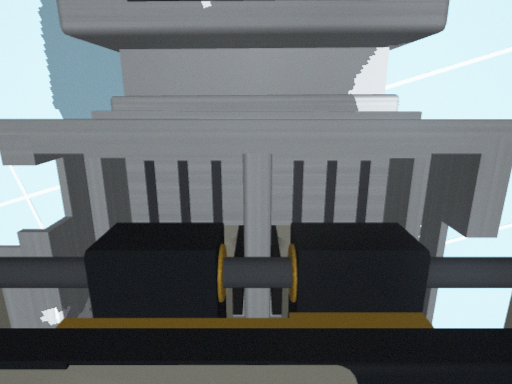

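The scene view shows the held tier directly above the lower one. In the wrist view the lower rim spans columns 93–420, centre about 257, against the bar at 258, so the two are aligned. Lowering.

Call:
{"fn": "step_arm", "kwargs": {
  "deltas": [
    [0.2, 0, 0, 0, 1],
    [0.4, 0, 0, 0, 1],
    [0.6, 0, 0, 0, 1],
    [0.8, 0, 0, 0, 1],
    [0.9, 0, 0, 0, 1],
    [1.0, 0, 0, 0, 1],
    [1.1, 0, 0, 0, 1],
    [1.15, 0, 0, 0, 1],
    [1.2, 0, 0, 0, 1],
    [1.2, 0, 0, 0, 1]
  ]
}}

```text
t: 8.85
eef_pos: [0.4512, -0.1026, 0.126]
ee_rot: [2.018, 1.571, -1.416]
force: [-3.3, 2.1, 3.4]
width: 0.0113
```

```bash
python3 - <<'E'
from h import *
plan(.4518,-.1024,.125,163.3)
E
```

```text
t 8.85 pos [ 0.4512 -0.1026  0.126 ] head 163.28 tilt [ 0.     -0.0001] q [ 0.2   0.13 -0.6   0.   -0.84 -0.5 ] F [-3.3  2.1  3.4] w 0.0113
DELTA cm [ 0.1  -0.04 -0.05] roll deg -0.02
```

Call:
{"fn": "step_arm", "kwargs": {
  "deltas": [
    [0, 0, 0.1, 0, 1],
    [0, 0, 0.15, 0, 1],
    [0, 0, 0.2, 0, 1],
    [0, 0, 0.2, 0, 1],
    [0, 0, 0.2, 0, 1],
    [0, 0, 0.2, 0, 1],
    [0, 0, 0.2, 0, 1],
    [0, 0, 0.2, 0, 1],
    [0, 0, 0.2, 0, 1],
    [0, 0, 0.2, 0, 1]
  ]
}}

```text
t: 9.68
eef_pos: [0.4501, -0.1019, 0.126]
ee_rot: [-2.849, 1.569, 0.001]
force: [4.0, 0.5, 2.8]
width: 0.0116
```

```bash
python3 - <<'E'
from h import *
plan(.4518,-.1024,.125,163.3)
E
```

```text
t 9.68 pos [ 0.4501 -0.1019  0.126 ] head 163.28 tilt [0.0016 0.    ] q [ 0.21  0.12 -0.61  0.   -0.84 -0.5 ] F [4.  0.5 2.8] w 0.0116
DELTA cm [ 0.1  -0.   -0.17] roll deg -0.02
```

Call:
{"fn": "step_arm", "kwargs": {
  "deltas": [
    [0, 0, -0.1, 0, 1],
    [0, 0, -0.15, 0, 1],
    [0, 0, -0.15, 0, 1],
    [0, 0, -0.15, 0, 1],
    [0, 0, -0.15, 0, 0.9],
    [0, 0, -0.15, 0, 0.8],
    [0, 0, -0.15, 0, 0.7],
    [0, 0, -0.15, 0, 0.6],
    [0, 0, -0.15, 0, 0.5],
    [0, 0, -0.15, 0, 0.5]
  ]
}}

```text
t: 10.52
eef_pos: [0.4501, -0.1025, 0.1251]
ee_rot: [0.373, 1.569, -3.061]
force: [0.1, -0.2, -0.7]
width: 0.0385
```

```bash
python3 - <<'E'
from h import *
plan(.4518,-.1024,.225,163.3)
E
```

```text
t 10.52 pos [ 0.4501 -0.1025  0.1251] head 163.25 tilt [-0.0014 -0.0001] q [ 0.2   0.13 -0.61 -0.   -0.84 -0.5 ] F [ 0.1 -0.2 -0.7] w 0.0385
DELTA cm [-9.99 -0.06 -0.14] roll deg -0.05
```

Call:
{"fn": "step_arm", "kwargs": {
  "deltas": [
    [-0.5, 0, 0, 0, 0.5],
    [-2, 0, 0, 0, 0.5],
    [-4.5, 0, 0, 0, 0.5],
    [-7.5, 0, 0, 0, 0.5],
    [-10.5, 0.5, 0, 0, 0.5],
    [-13.5, 2, 0, 0, 0.5],
    [-16, 4, 0, 0, 0.5],
    [-18, 6, 0, 0, 0.5],
    [-18, 7, 0, 0, 0.5],
    [-18, 7, 0, 0, 0.5]
  ]
}}

```text
t: 11.35
eef_pos: [0.4304, -0.1708, 0.3069]
ee_rot: [-2.845, 1.568, 0.003]
force: [-0.0, -0.6, -0.9]
width: 0.0437
```

```bash
python3 - <<'E'
from h import *
from station import *
s=get_state();T=toolT(s);f=grab_frame("wrist");np.savez("w4.npz",**f);cv2.imwrite("pics/w4.png",f["pixels"][:,:,::-1])
M=T@f["hand_eye"]
for b in (.006,.01): print(fit(f,M,.159,(.452,-.102,163.2),b))
w=wcloud(f,T);z=w[...,2]
print(np.histogram(z[~np.isnan(z)],bins=np.arange(0,.2,.01)))
g=grab_frame("top");np.savez("top4.npz",**g);cv2.imwrite("pics/top4.png",g["pixels"][:,:,::-1])
plan(.4033,-.2724,.24,249.9)
E
```

```text
(array([ 4.51461137e-01, -1.02044513e-01,  1.63115533e+02]), np.float64(0.06471833834336807))
(array([ 4.51692416e-01, -1.02227047e-01,  1.63110781e+02]), np.float64(0.07052284354183658))
(array([ 2963,    78,     7,   921,  4946,     8,     4,    50,    90,
       24104,  8359,   155,   705,  2436,   739,  4437,     1,     0,
           0]), array([0.  , 0.01, 0.02, 0.03, 0.04, 0.05, 0.06, 0.07, 0.08, 0.09, 0.1 ,
       0.11, 0.12, 0.13, 0.14, 0.15, 0.16, 0.17, 0.18, 0.19]))
t 11.45 pos [ 0.4301 -0.1695  0.3051] head 163.19 tilt [-0.0006  0.0005] q [ 0.05 -0.04 -0.33 -0.   -1.28 -0.35] F [-0.5  0.7  0.3] w 0.0439
DELTA cm [ 6.51 10.62 -0.42] roll deg -86.71
```

View pics/w4.png

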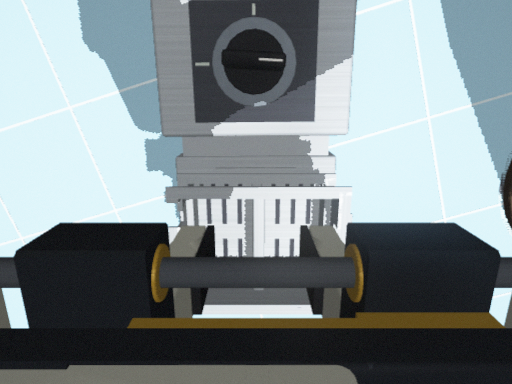

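View pics/top4.png

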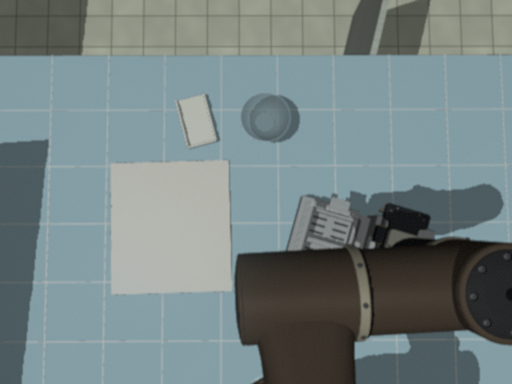

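```bash
python3 - <<'E'
from h import *
f=dict(np.load("w4.npz"))
from station import get_state
T=toolT(get_state())
f["range_z"]=cv2.medianBlur(f["range_z"],3);w=wcloud(f,T)
q=w[10:110,205:305].reshape(-1,3);q=q[(q[:,2]>.122)&(q[:,2]<.15)]
print(len(q),np.median(q[:,2]),cv2.minAreaRect(q[:,:2].astype(np.float32)))
q=w[0:220].reshape(-1,3);q=q[(q[:,2]>.15)&(q[:,2]<.168)&(np.hypot(q[:,0]-.452,q[:,1]+.102)<.12)]
A=np.c_[q[:,:2]-[.452,-.102],np.ones(len(q))];print("rim plane",len(q),np.linalg.lstsq(A,q[:,2],rcond=None)[0])
E
```

```text
1140 0.13540602899023801 ((0.40299397706985474, -0.2708824574947357), (0.014143762178719044, 0.05687630549073219), 69.9415054321289)
rim plane 2759 [0.00355765 0.01592253 0.15630145]
```

Call:
{"fn": "step_arm", "kwargs": {
  "deltas": [
    [0, 1, 0, -6, 0.5],
    [0, 2.5, 0, -13, 0.5],
    [0, 4, -0.1, -20, 0.5],
    [0, 6, -0.2, -27, 0.5],
    [0, 8, -0.3, -34, 0.5],
    [1, 9.5, -0.4, -41, 0.5],
    [2, 10.5, -0.4, -48, 0.5],
    [3, 10.5, -0.4, -55, 0.5],
    [4, 10.5, -0.4, -62, 0.5],
    [5, 10.5, -0.4, -69, 0.5]
  ]
}}

```text
t: 12.28
eef_pos: [0.4039, -0.2706, 0.2539]
ee_rot: [-1.223, 1.568, 2.837]
force: [-0.6, -0.6, -0.7]
width: 0.0437
```

```bash
python3 - <<'E'
from h import *
plan(.4031,-.2716,.2,249.9)
E
```

```text
t 12.28 pos [ 0.4039 -0.2706  0.2539] head -127.39 tilt [-0.0022  0.0007] q [-0.18  0.04 -0.37 -0.   -1.16  1.1 ] F [-0.6 -0.6 -0.7] w 0.0437
DELTA cm [5.39 0.01 0.12] roll deg -17.29
```

Call:
{"fn": "step_arm", "kwargs": {
  "deltas": [
    [1, 0, 0.1, -6, 0.5],
    [2.5, 0, 0.1, -12, 0.5],
    [4, 0, 0.1, -17.3, 0.5],
    [5, 0, 0.1, -17.3, 0.5],
    [5.4, 0, 0.1, -17.3, 0.5],
    [5.4, 0, 0.1, -17.3, 0.5],
    [5.4, 0, 0.1, -17.3, 0.5],
    [5.4, 0, 0.1, -17.3, 0.5],
    [5.4, 0, 0.1, -17.3, 0.5],
    [5.4, 0, 0.1, -17.3, 0.5]
  ]
}}

```text
t: 13.12
eef_pos: [0.4039, -0.272, 0.2022]
ee_rot: [1.69, 1.57, -0.238]
force: [-0.2, 0.3, 0.7]
width: 0.0439
```

```bash
python3 - <<'E'
from h import *
plan(.4031,-.2716,.126,249.9)
from station import *
s=get_state();T=toolT(s);f=grab_frame("wrist");cv2.imwrite("pics/w5.png",f["pixels"][:,:,::-1])
f["range_z"]=cv2.medianBlur(f["range_z"],3);w=wcloud(f,T)
q=w.reshape(-1,3);q=q[(q[:,2]>.122)&(q[:,2]<.15)&(np.hypot(q[:,0]-.403,q[:,1]+.272)<.045)]
print(len(q),np.median(q[:,2]),cv2.minAreaRect(q[:,:2].astype(np.float32)))
E
```

```text
t 13.12 pos [ 0.4039 -0.272   0.2022] head -110.46 tilt [ 0.0012 -0.0003] q [-0.19  0.08 -0.45  0.   -1.04  1.4 ] F [-0.2  0.3  0.7] w 0.0439
DELTA cm [ 7.62 -0.1  -0.01] roll deg -0.36
1782 0.13714344507436815 ((0.4042585790157318, -0.2718430459499359), (0.013973968103528023, 0.056348368525505066), 70.1274185180664)
```

View pics/w5.png

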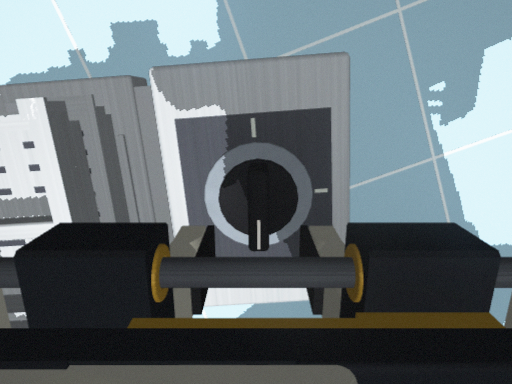

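The wrist view shows the handle bar centred at about (258,205), upright between the open fingers. Its measured centre is (0.404, −0.272), so I'm descending to grip it.

Call:
{"fn": "step_arm", "kwargs": {
  "deltas": [
    [1, 0, 0, -0.3, 0.5],
    [2.5, 0, 0, -0.3, 0.5],
    [4, 0, 0, -0.3, 0.5],
    [5.5, 0, 0, -0.3, 0.5],
    [6.5, 0, 0, -0.3, 0.5],
    [7.2, 0, 0, -0.3, 0.5],
    [7.5, 0, 0, -0.3, 0.5],
    [7.5, 0, 0, -0.3, 0.5],
    [7.5, 0, 0, -0.3, 0.5],
    [7.5, 0, 0, -0.3, 0.5]
  ]
}}

```text
t: 14.0
eef_pos: [0.4039, -0.2721, 0.1269]
ee_rot: [1.607, 1.57, -0.315]
force: [0.1, -0.0, 0.4]
width: 0.044
```

Call:
{"fn": "step_arm", "kwargs": {
  "deltas": [
    [0, 0, 0, 0, 0.6],
    [0, 0, 0, 0, 0.75],
    [0, 0, 0, 0, 0.9],
    [0, 0, 0, 0, 0.95],
    [0, 0, 0, 0, 0.95],
    [0, 0, 0, 0, 0.95],
    [0, 0, 0, 0, 0.95],
    [0, 0, 0, 0, 0.95],
    [0, 0, 0, 0, 0.95],
    [0, 0, 0, 0, 0.95]
  ],
  "squeeze": 25
}}

```text
t: 14.83
eef_pos: [0.4033, -0.2726, 0.1266]
ee_rot: [-0.162, 1.57, -2.084]
force: [-1.2, -4.9, -0.8]
width: 0.0136
```

```bash
python3 - <<'E'
from h import *
plan(.404,-.2717,.126,166)
E
```

```text
t 14.83 pos [ 0.4033 -0.2726  0.1266] head -110.12 tilt [-0.0006 -0.001 ] q [-0.19  0.16 -0.55  0.   -0.85  1.41] F [-1.2 -4.9 -0.8] w 0.0136
DELTA cm [ 0.06  0.03 -0.11] roll deg 83.88
```

Call:
{"fn": "step_arm", "kwargs": {
  "deltas": [
    [0, 0, 0.08, 3, 0.95],
    [0, 0, 0.08, 8, 0.95],
    [0, 0, 0.08, 13, 0.95],
    [0, 0, 0.08, 18, 0.95],
    [0, 0, 0.08, 23, 0.95],
    [0, 0, 0.08, 28, 0.95],
    [0, 0, 0.08, 33, 0.95],
    [0, 0, 0.08, 38, 0.95],
    [0, 0, 0.08, 43, 0.95],
    [0, 0, 0.08, 48, 0.95]
  ]
}}

```text
t: 15.67
eef_pos: [0.4033, -0.2728, 0.1266]
ee_rot: [1.494, 1.571, -1.27]
force: [0.5, -0.8, 0.9]
width: 0.0138
```

```bash
python3 - <<'E'
from h import *
from station import get_state
plan(.404,-.2717,.126,166);print(get_state()["moment"])
E
```

```text
t 15.67 pos [ 0.4033 -0.2728  0.1266] head -158.37 tilt [ 0.     -0.0001] q [-0.19  0.16 -0.55  0.   -0.85  0.57] F [ 0.5 -0.8  0.9] w 0.0138
DELTA cm [ 0.06 -0.07 -0.1 ] roll deg 35.63
[-0.00891837  0.23392431  0.04199783]
```

Call:
{"fn": "step_arm", "kwargs": {
  "deltas": [
    [0, 0, 0, 5, 0.95],
    [0, 0, 0, 10, 0.95],
    [0, 0, 0, 15, 0.95],
    [0, 0, 0, 20, 0.95],
    [0, 0, 0, 25, 0.95],
    [0, 0, 0, 29, 0.95],
    [0, 0, 0, 32, 0.95],
    [0, 0, 0, 34, 0.95],
    [0, 0, 0, 35.5, 0.95],
    [0, 0, 0, 36.5, 0.95]
  ]
}}

```text
t: 16.5
eef_pos: [0.4033, -0.2728, 0.1267]
ee_rot: [1.323, 1.57, -2.074]
force: [-0.7, 0.9, 1.2]
width: 0.0145
```

```bash
python3 - <<'E'
from h import *
from station import get_state
plan(.404,-.2717,.126,166);print(get_state()["moment"],get_state()["joint_efforts"])
E
```

```text
t 16.5 pos [ 0.4033 -0.2728  0.1267] head 165.35 tilt [-0.0002 -0.0003] q [-0.19  0.16 -0.55  0.   -0.85 -0.07] F [-0.7  0.9  1.2] w 0.0145
DELTA cm [ 0.07 -0.12 -0.04] roll deg -0.65
[0.22656922 0.23438767 0.67747934] [ -1.12751618 -36.33714795  23.49698603   5.25846228   0.26401964
  -0.57550365]
```

Twist moment has risen to 0.68 N m, against 0.08 N m of friction, so the handle is against its on stop. Releasing and rising.

Call:
{"fn": "step_arm", "kwargs": {
  "deltas": [
    [0, 0, 0, 0, 0.9],
    [0, 0, 0, 0, 0.8],
    [0, 0, 0, 0, 0.6],
    [0, 0, 0, 0, 0.5],
    [0, 0, 0, 0, 0.5],
    [0, 0, 0, 0, 0.5],
    [-1.5, 0, 0, 0, 0.5],
    [-4.5, 0, 0, 0, 0.5],
    [-8, 0, 0, 0, 0.5],
    [-11, 0, 0, 0, 0.5]
  ]
}}

```text
t: 17.33
eef_pos: [0.4031, -0.2728, 0.2383]
ee_rot: [1.189, 1.571, -2.208]
force: [1.4, -0.2, 0.2]
width: 0.0437
```

```bash
python3 - <<'E'
from h import *
plan(.301,-.604,.244,150)
E
```

```text
t 17.33 pos [ 0.4031 -0.2728  0.2383] head 165.38 tilt [-0.0002 -0.0002] q [-0.19  0.05 -0.4   0.   -1.12 -0.07] F [ 1.4 -0.2  0.2] w 0.0437
DELTA cm [-0.56 34.63  1.52] roll deg 15.38
```

Call:
{"fn": "step_arm", "kwargs": {
  "deltas": [
    [-1, 2, 0, 0, 0.5],
    [-2, 5, 0.2, 0, 0.5],
    [-2, 9, 0.4, 0, 0.5],
    [-2, 13, 0.6, 0, 0.5],
    [-2, 17, 0.8, 0, 0.5],
    [-2, 21, 1, 0, 0.5],
    [-2, 25, 1.1, 0, 0.5],
    [-2, 29, 1.2, 0, 0.5],
    [-2, 32, 1.4, 0, 0.5],
    [-2, 34.5, 1.5, 0, 0.5]
  ]
}}

```text
t: 18.17
eef_pos: [0.3002, -0.6049, 0.2557]
ee_rot: [-0.51, 1.57, 2.374]
force: [0.2, -0.4, -0.5]
width: 0.0441
```

```bash
python3 - <<'E'
from h import *
from station import *
print(get_state()["eef_pos"],get_state()["q"])
g=grab_frame("top");np.savez("top6.npz",**g);cv2.imwrite("pics/top6.png",cv2.resize(g["pixels"][80:330,90:450,::-1],None,fx=2.2,fy=2.2,interpolation=cv2.INTER_CUBIC))
s=grab_frame("scene");np.savez("sc6.npz",**s);cv2.imwrite("pics/sc6.png",cv2.resize(s["pixels"][100:330,150:420,::-1],None,fx=2.6,fy=2.6,interpolation=cv2.INTER_CUBIC))
for n,f in (("top",g),("scene",s)):
    M=np.linalg.inv(f["view"])
    for h in (.159,.105): print(n,h,fit(f,M,h,(.452,-.102,163.2 if h>.11 else -16.8),.008))
f=g;f["range_z"]=cv2.medianBlur(f["range_z"],3);w=cloud(f)
q=w.reshape(-1,3);r=q[(q[:,2]>.122)&(q[:,2]<.15)&(np.hypot(q[:,0]-.403,q[:,1]+.272)<.045)]
print(len(r),np.median(r[:,2]),cv2.minAreaRect(r[:,:2].astype(np.float32)))
r=q[(q[:,2]>.15)&(q[:,2]<.168)&(np.hypot(q[:,0]-.452,q[:,1]+.102)<.12)]
A=np.c_[r[:,:2]-[.452,-.102],np.ones(len(r))];print("rim plane",len(r),np.linalg.lstsq(A,r[:,2],rcond=None)[0])
r=q[(q[:,2]>.085)&(q[:,2]<.1)&(np.hypot(q[:,0]-.403,q[:,1]+.273)<.12)]
A=np.c_[r[:,:2]-[.403,-.273],np.ones(len(r))];print("console plane",len(r),np.linalg.lstsq(A,r[:,2],rcond=None)[0])
E
```

```text
[ 0.30019732 -0.60494706  0.25570517] [-8.22161883e-01  3.53133603e-01  3.15216972e-02  5.91824006e-05
 -1.25020637e+00  5.65281723e-01]
top 0.159 (array([ 4.50271244e-01, -1.00835701e-01,  1.63322226e+02]), np.float64(0.019329315379426445))
top 0.105 (array([  0.49568932,  -0.08872273, -14.89265179]), np.float64(0.31250857703141677))
scene 0.159 (array([ 4.50984979e-01, -9.99558189e-02,  1.63296718e+02]), np.float64(0.08284317698725796))
scene 0.105 (array([  0.45293288,  -0.10035825, -17.09943992]), np.float64(0.21790971115982882))
166 0.13875267567532046 ((0.4028780460357666, -0.27272894978523254), (0.057036299258470535, 0.01419156789779663), 78.10540008544922)
rim plane 1295 [0.00210577 0.00260795 0.15885824]
console plane 4203 [-0.00207299 -0.0042099   0.09583337]
```

View pics/top6.png

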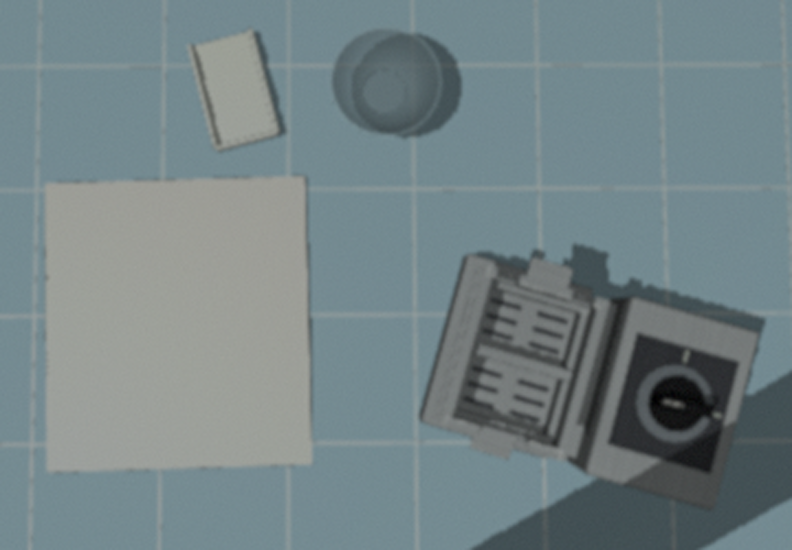

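View pics/sc6.png

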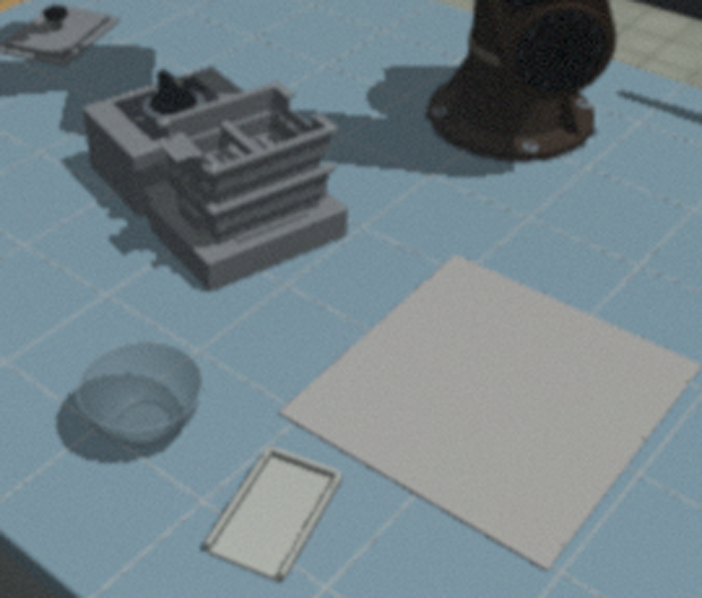

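```bash
python3 -c "
from station import *
print(get_state()['t']);print(job_done())"
```

```text
18.2667
the job is handed in; nothing more can be done
None
```

I picked the loose tier up by its bar and turned it so its tab is opposite the lower tier's. I set it on the lower rim, let go, then gripped the handle and turned it clockwise to the on stop. The job was handed in at 18.3 s with the arm clear of everything.

Last checks:
- **Stacking:** The top view puts the upper rim at 0.159 m and level within 0.2°, which matches stacked (0.159) and not nested (0.143). The tier's yaw is 163.3°, about 180° from the lower tier's −16.8°, and its centre is within 2 mm of the lower tier's original measured centre.
- **Handle:** The bar turned about 82° to roughly −102°, which is about 1.49 rad from off. The twist moment rose to 0.68 N m against 0.08 N m of friction, which indicates the stop.
- **Other things:** The bowl and spoon rest look unmoved in the final pictures.

Two checks disagreed or failed:
- **Wrist camera:** Partial wrist-camera views put the tier 3 mm off while held and showed the stacked rim 3 mm low and tilted 0.9°. The unobstructed top view did not bear this out.
- **Lower tier:** After stacking it is mostly hidden, so its pose could not be measured reliably from the top camera. The scene camera's fit was poor but agrees with its original pose within about 1 mm.

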